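Load the last parcel and draw out the hand truck's handle

ROBOT

A 6-joint arm with a two-finger parallel gripper is mounted at the origin on the work surface. World frame = base frame: x ahead of the robot, y to its left, z up, the work surface at z = 0. Lengths are in m, angles in rad, forces in N, time in s.
With the tool pointing down it reaches from about 0.35 to 0.725 m from the base axis. Payload 6 kg.
Tool frame: the origin (TCP) lies midway between the tips of the shut fingers; the grasp point (between the pads) lies manip.hold_point_z behind it (manip.hold_point_z is the distance from the TCP to the grasp point, in m); z points along the fingers, y is the line along which they close (so a half turn about z gives the same grasp; the last joint's range is limited). The gripper opens to 85 mm and grips with 20 to 120 N. Pads are 22 mm wide; open, the fingers measure 114 mm over their backs; the gripper's body (76 mm by 85 mm) begins 54 mm behind the grasp point. The pads swing forward as they close: fully open they stand 13 mm farther back than shut.
Start: joints at [-0.985, 0.04, 0.085, 0, -1.615, -0.334], TCP at [0.149, -0.581, 0.231] pointing down, gripper open.
Joint ranges: [-2.56, 2.56], [-1.29, 2.01], [-1.08, 1.49], [-3.29, 1.98], [-2.81, -0.18], [-2.99, 2.99]. Speed limits (rad/s): [2.57, 2.57, 3.01, 3.14, 3.14, 3.14].

INTERFACE

Orientations are given as a unit quaternion [x, y, z, w].
In Python, from station import manip gives the robot as it stands. Calls block until the motion is done:
- manip.movep(position, orientation): joint-space move of the TCP to a pose.
- manip.move_l(position, orientation=None, feed=0.15, force_limit=None): straight line of the TCP; orientation=None keeps the orientation; feed is the mean speed in m/s. With force_limit (N) it stops when the force on the tool has changed by that much, and returns True; else False.
- manip.movej(angles): joint-space move.
- manip.set_gripper(opening, strength=None): finger opening in m; strength is the grip in N (None keeps the last); returns when the fingers have stopped.
- manip.sleep(seconds).
- manip.ik(position, orientation): joint angles nearest the present ones, or None.
- manip.sense(): the state.
- manip.get_image(name): name is "scene" or "side" or "wrist"; returns a dict with "image" (400x640x3 uint8, red, green, blue), "K" (3x3 intrinsics, pixels), "D" ([k1, k2, p1, p2, k3] as OpenCV has them; the pictures are not rectified), "position" and "rotation" of the camera in the world; the wrist camera has in their place "hand_eye" (4x4, takes a point from camera to tool coordinates, whose origin is the TCP and whose axes are the flange's). Camera axes: x right, y up, looking along -z (the intrinsics and any distortion apply to the point x, -y, -z); pixel columns grow to the right and rows downward; lengths in m; the calibration is good to about 2 mm. A picture is of the moment at which its call begins: read the wrist's pose just before it. There is no depth.
A pose or a line that the arm cannot do raises manip.PlanningError and nothing moves.
- manip.finish_job(): hands the job in; it is judged then, once.
Trained networks look in a picture, given as the dict that the camera call returned (one of the last four; its "shot" number tells which), for a name from the list of things; names that differ only in an ending like _2 or _b are one class to them, and where a whole thing is asked for, a point or a joint stands for the part that bears it (a point fixed in the world has none). Each returns a list of dicts, best first, with "conf" (0 to 1); they miss things now and then, are a little off and sometimes report something else, mostly with a low value. They report only what shows in the picture. A call takes as long as a camera call. They do not tell look-alikes from the thing itself.
- manip.boxes_of(picture, name): "box" ([left, top, right, bottom] in pixels, round what is visible of it).
The state is a dict: "time": time; "joint_positions": joint angles; "joint_velocities": joint speeds; "joint_efforts": joint torques, N m; "tool_pos": TCP position; "orientation": TCP orientation; "force": force on the tool from outside, world axes, zero at the start; "torque": the same for the moment, N m; "opening": finger opening in m; "gripper_force": force on a finger pad.
Only numpy, scipy, OpenCV 4.12 (cv2) and the standard library are available. Lean on these libraries where they do the work, as an engineer would, in place of code of your own. Each camera call takes 0.05 s, during which the arm holds its last target. There are 200 camera calls.

TASK

Set the small parcel from the counter down, right way up and without dropping it, well on top of the cartons loaded on the hand truck, and let go of it. Then take the truck's handle by the middle of its grip, squeezing in the release button there, draw it straight up past its first stop to the second so that it is fully out, and finish still holding the grip up there in the gripper. Leave the stapler, tape roll and mug where they are.

Things in the scene. Friction and masses are not known exactly. Their poses are not given: they have to be found in the camera images.
- parcel_center (a point): small closed brown cardboard parcel on the left wing of the counter, 160 x 56 x 70 mm (long x wide x high), about 0.3 kg. The point is its centre, 35 mm above its underside; x along its length, y across its 56 mm width, z up.
- load_top (a point): centre of the flat closed top, 240 mm (x) by 340 mm (y), of the upper of two cartons on a hand truck that stands firm on the floor beyond the counter's front edge (x = 0.33 m) and right of its left wing (edge y = 0.21 m; both at z = 0). It lies 114 mm below the counter's top. x points away from the truck's handle, roughly away from the robot; y along the truck's width; z up.
- grip_center (a point): centre of the hand truck's handle: a black level bar, 250 mm long (y), 32 mm thick (x), 30 mm high, on two upright telescopic tubes at y = +110 and -110 mm; between them 100 mm under the bar is clear. Axes as load_top. Stowed, it stands 154 mm above load_top and 144 mm on its -x side. It only slides up and down: 240 mm in two stages, locked unless the button is held in.
- release (a joint): release button, a grey bar 40 mm wide (y), 18 mm high in the middle of the grip bar's far (+x) face, at mid-height, 7 mm proud: the bar is 39 mm thick over it. m: 0 out, 0.006 fully in (towards -x), unlocks from 0.004. Springs back; 3 N to start, 6 N fully in. Pinching the bar across its middle presses it. Let go on the way, the handle slides down and locks at the stop below.
- handle (a joint): draw of the thin upper tubes (with the grip bar) out of the lower tubes, m: 0 stowed to 0.12 at the first stop. They come first, at about 6 N.
- lower_stage (a joint): draw of the lower tubes out of the truck's frame, m: 0 stowed to 0.12 at the second stop, where the handle goes no farther. They follow once the upper tubes are out, at about 12 N. The grip bar's rise is this plus joint handle.
- stapler: desk stapler, 145 x 36 x 57 mm, on the wing beyond the parcel; leave alone. Origin under its centre, x along its length.
- tape_roll: roll of parcel tape lying flat, 104 mm across, 48 mm high; leave alone. Origin under its centre.
- pen_mug: white mug, 80 mm across, 95 mm high, handle at its +y; leave alone. Origin under its centre.
There are look-alikes about, which are no part of the job. What is shaped like the part that bears parcel_center but blue is not meant.

How it is judged:
On the way, in this order (a step that is already met when the one before it is completed fails the run):
1. the parcel stands right way up on the upper carton, let go and at rest, the handle still stowed (x of parcel_center in the frame of load_top between -0.09 and 0.09 m and y of parcel_center in the frame of load_top between -0.13 and 0.13 m and z of parcel_center in the frame of load_top below 0.045 m and angle between parcel_center's own z axis and vertical below 0.1 rad and contact force between the fingers and parcel below 0.1 N and linear speed of parcel below 0.03 m/s and value of joint handle below 0.02 m), for 0.2 s.
2. with the button in, the gripper has drawn the handle to its first stop (value of joint handle above 0.112 m and contact force between the fingers and handle above 2 N), for 0.05 s.
At the end, for the whole second after the job is handed in: Both stages of the handle are out to within 8 mm of their stops, the gripper holds the middle of the grip bar (over 5 N of contact, its centre within 45 mm), and the parcel rests right way up on the upper carton, its centre within 90 mm (x) and 130 mm (y) of the middle of the carton's top (value of joint each of handle, lower_stage above 0.112 m and contact force between the fingers and handle above 5 N and distance between the grasp point and grip_center below 0.045 m and x of parcel_center in the frame of load_top between -0.09 and 0.09 m and y of parcel_center in the frame of load_top between -0.13 and 0.13 m and z of parcel_center in the frame of load_top between 0.025 and 0.045 m and angle between parcel_center's own z axis and vertical below 0.1 rad and linear speed of parcel below 0.03 m/s); the arm keeps its last pose, push and grip.
It fails at once if the parcel is dropped (falls free at over 0.6 m/s) (contact force between the fingers and parcel below 0.05 N and linear speed of parcel above 0.6 m/s).
It fails at once if the stapler is moved by over 30 mm (distance of stapler from where it was at the start of the episode above 0.03 m).
It fails at once if the tape roll is moved by over 30 mm (distance of tape_roll from where it was at the start of the episode above 0.03 m).
It fails at once if the mug is moved by over 30 mm (distance of pen_mug from where it was at the start of the episode above 0.03 m).
It also fails if it takes over 56 s, if anything falls off the work surface, if the arm or the gripper's body presses on something with over 40 N, if the wrist force passes 120 N, or if a joint passes its speed limit or range.

## Working session

There is one attempt and no reset: what is moved stays moved. The work goes in short steps, each a Python script; the robot and the scene stay as the last script left them, time stands still between calls to the robot, and variables do not carry over. Pictures are saved under pics/ and viewed, at most 10 in all, crops included, and the job is handed in when it is done.

```bash
mkdir -p pics; ls
cat > h.py <<'E'
import numpy as np, cv2, json
from station import manip
from scipy.spatial.transform import Rotation as R
def cam(p, st=None):
    if 'hand_eye' in p:
        T=np.eye(4); T[:3,:3]=R.from_quat(st['orientation']).as_matrix(); T[:3,3]=st['tool_pos']
        return T@np.array(p['hand_eye'])
    T=np.eye(4); T[:3,:3]=np.array(p['rotation']); T[:3,3]=p['position']; return T
def ray(p,T,uv):
    q=cv2.undistortPoints(np.array(uv,float).reshape(-1,1,2),np.array(p['K']),np.array(p['D'])).reshape(-1,2)
    d=np.c_[q[:,0],-q[:,1],-np.ones(len(q))]@T[:3,:3].T
    return T[:3,3],d/np.linalg.norm(d,axis=1)[:,None]
def onz(p,T,uv,z):
    o,d=ray(p,T,uv); return o+d*((z-o[2])/d[:,2])[:,None]
def proj(p,T,X):
    c=(np.array(X,float).reshape(-1,3)-T[:3,3])@T[:3,:3]; c=c*[1,-1,-1]
    return cv2.projectPoints(c,np.zeros(3),np.zeros(3),np.array(p['K']),np.array(p['D']))[0].reshape(-1,2)
def tri(rs):
    A=0;b=0
    for o,d in rs:
        M=np.eye(3)-np.outer(d,d); A=A+M; b=b+M@o
    X=np.linalg.solve(A,b); return X,[float(np.linalg.norm(np.cross(X-o,d))) for o,d in rs]
def save(p,n): cv2.imwrite(n,p['image'][:,:,::-1])
def down(yaw): # tool z down, tool y axis at angle yaw from world x... y dir=(cos,sin)
    y=np.array([np.cos(yaw),np.sin(yaw),0]); z=np.array([0,0,-1.]); x=np.cross(y,z)
    return R.from_matrix(np.c_[x,y,z]).as_quat()
E
cat > a.py <<'E'
from h import *
np.set_printoptions(precision=3,suppress=True)
print(manip.hold_point_z, manip.sense()['time'])
for n in('scene','side'):
    p=manip.get_image(n); save(p,f'pics/{n}1.png'); T=cam(p); print(n,T[:3,3],-T[:3,2],p['K'][0][0])
    for k in('parcel_center','load_top','grip_center','release','stapler','tape_roll','pen_mug'):
        try: print(k,[(np.round(b['box']).tolist(),round(b['conf'],2)) for b in manip.boxes_of(p,k)[:3]])
        except Exception as e: print(k,e)
E
python3 a.py
```

```text
pics
0.0187 0.0Traceback (most recent call last):
  File "a.py", line 5, in <module>
    p=manip.get_image(n); save(p,f'pics/{n}1.png'); T=cam(p); print(n,T[:3,3],-T[:3,2],p['K'][0][0])
                                                      ~~~^^^
  File "h.py", line 8, in cam
    T=np.eye(4); T[:3,:3]=np.array(p['rotation']); T[:3,3]=p['position']; return T
                 ~^^^^^^^
ValueError: could not broadcast input array from shape (4,) into shape (3,3)
```

Rotation is a quaternion.

```bash
sed -i "s/T\[:3,:3\]=np.array(p\['rotation'\])/T[:3,:3]=R.from_quat(p['rotation']).as_matrix()/" h.py; python3 a.py
```

```text
0.0187 0.05
scene [1.297 0.763 0.701] [-0.658 -0.451 -0.603] 383.13720127593774
parcel_center [([334.0, 172.0, 364.0, 220.0], 0.86), ([456.0, 216.0, 528.0, 278.0], 0.59)]
load_top [([162.0, 148.0, 283.0, 364.0], 0.58)]
grip_center [([210.0, 147.0, 273.0, 180.0], 0.98)]
release [([235.0, 157.0, 245.0, 163.0], 0.59)]
stapler [([298.0, 215.0, 337.0, 268.0], 0.64)]
tape_roll [([406.0, 204.0, 444.0, 239.0], 0.82)]
pen_mug []
side [ 0.413 -0.514  0.757] [ 0.144  0.709 -0.691] 412.11448634346004
parcel_center [([244.0, 166.0, 313.0, 216.0], 0.8), ([244.0, 84.0, 278.0, 126.0], 0.63)]
load_top [([276.0, 276.0, 474.0, 398.0], 0.96)]
grip_center [([297.0, 280.0, 359.0, 399.0], 0.66)]
release [([326.0, 328.0, 338.0, 344.0], 0.46)]
stapler [([331.0, 159.0, 382.0, 186.0], 0.82)]
tape_roll [([246.0, 127.0, 279.0, 157.0], 0.85)]
pen_mug [([295.0, 284.0, 357.0, 400.0], 0.38)]
```

View pics/scene1.png

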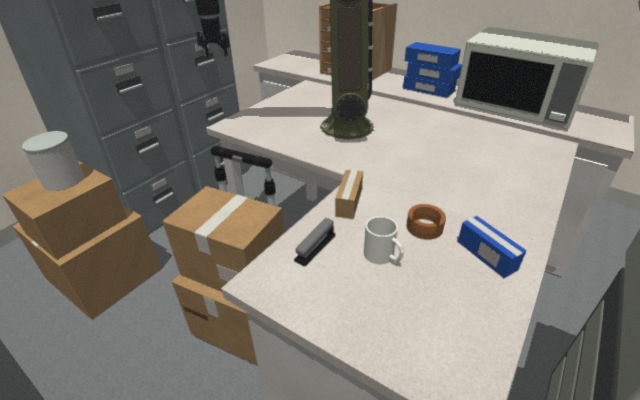

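View pics/side1.png

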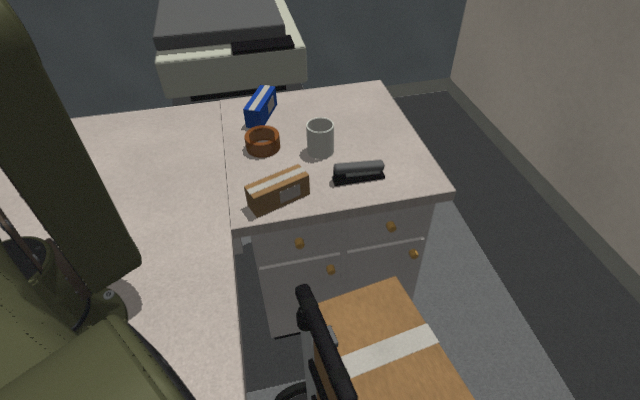

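The brown parcel is at scene (349,195) / side (278,190). The blue box at scene (490,247) / side (261,105) is the look-alike. The truck's cartons are at scene (225,235), with the black handle at (241,160). The cartons at far left (70,210) have no handle. I'll enlarge these to confirm and pick corners.

Run:
```python
import cv2,numpy as np
a=cv2.imread('pics/scene1.png');b=cv2.imread('pics/side1.png')
f=lambda im,x,y,w,h,s:cv2.resize(im[y:y+h,x:x+w],None,fx=s,fy=s,interpolation=cv2.INTER_CUBIC)
top=np.hstack([f(a,320,160,60,64,5),f(b,235,155,90,64,5)])
cv2.imwrite('pics/c1.png',top)
bot=np.hstack([f(a,155,140,135,140,3),f(b,280,270,130,130,3)[:,:395] if 0 else np.vstack([f(b,280,270,130,130,3),np.zeros((30,390,3),np.uint8)])])
cv2.imwrite('pics/c2.png',bot)
print(top.shape,bot.shape)
```

```text
(320, 750, 3) (420, 795, 3)
```

View pics/c1.png

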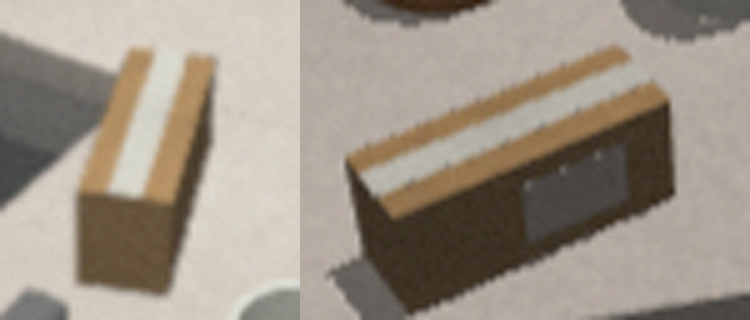

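View pics/c2.png

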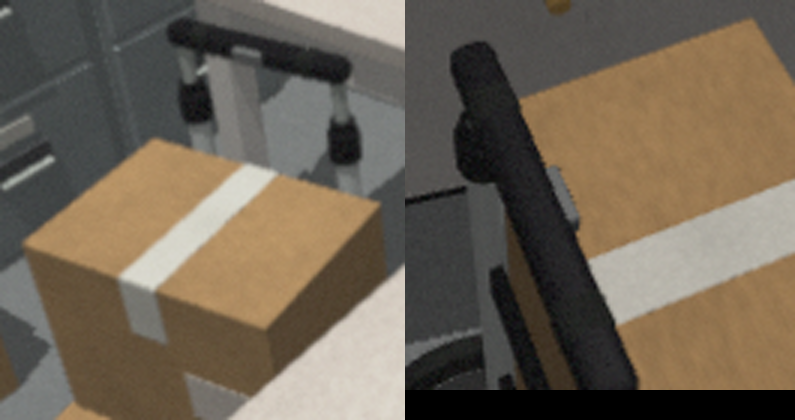

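Confirmed: the brown parcel with white tape is at crop left (145,170) and right (510,150). The truck's upper carton is below the black grip bar, whose grey button is at scene (237,158) / side (333,336). Next I'll triangulate.

```bash
cat > m.py <<'E'
from h import *
np.set_printoptions(precision=4,suppress=True)
ps=manip.get_image('scene');pd=manip.get_image('side');Ts,Td=cam(ps),cam(pd)
S=lambda x,y,k,ox,oy:(x/k+ox-.4,y/k+oy-.4)
def t(n,a,b):
    o,d=ray(ps,Ts,[a]);o2,d2=ray(pd,Td,[b]);X,e=tri([(o,d[0]),(o2,d2[0])]);print(n,X,np.round(e,4));return X
s5=lambda x,y:S(x,y,5,320,160); d5=lambda x,y:S(x-300,y,5,235,155)
s3=lambda x,y:S(x,y,3,155,140); d3=lambda x,y:S(x-405,y,3,280,270)
A=t('A',s5(132,49),d5(393,218));B=t('B',s5(216,59),d5(347,158));C=t('C',s5(170,203),d5(620,45));D=t('D',s5(80,192),d5(668,98))
c=(A+B+C+D)/4; print('parcel top c',c,'L',np.linalg.norm(A-D),np.linalg.norm(B-C),'W',np.linalg.norm(A-B),np.linalg.norm(C-D))
v=(D-A)+(C-B); print('yaw',np.degrees(np.arctan2(v[1],v[0])))
print(onz(ps,Ts,[s5(132,49),s5(216,59),s5(170,203),s5(80,192)],.07)); print(onz(pd,Td,[d5(393,218),d5(347,158),d5(620,45),d5(668,98)],.07))
t('carton hx hy',s3(266,328),d3(750,18)); t('carton lx hy',s3(381,205),d3(520,98))
P=onz(ps,Ts,[s3(25,243),s3(153,139),s3(381,205),s3(266,328)],-.114);print(P,'mean',P.mean(0));
v=P[2]-P[1]+P[3]-P[0];print('truck yaw', np.degrees(np.arctan2(v[1],v[0]))-90)
t('button',s3(246,55),d3(563,198)); t('bar hy end',s3(348,70),d3(473,50))
for im,p,T,n in((0,ps,Ts,'s'),(0,pd,Td,'d')):
  for k in('stapler','pen_mug','tape_roll'):
    for b in manip.boxes_of(p,k)[:1]:
        x=b['box']; print(n,k,onz(p,T,[((x[0]+x[2])/2,(x[1]+x[3])/2)],.03))
E
python3 m.py
```

```text
A [0.3964 0.2342 0.0688] [0.001 0.001]
B [0.378  0.2844 0.0685] [0.0014 0.0014]
C [0.5277 0.3392 0.0693] [0.0008 0.0008]
D [0.5446 0.2906 0.0685] [0.0001 0.0001]
parcel top c [0.4617 0.2871 0.0688] L 0.15855177137102633 0.1593819387667259 W 0.05343089184890763 0.05147607002503219
yaw 20.47980589792555
[[0.3968 0.2353 0.07  ]
 [0.3781 0.2856 0.07  ]
 [0.5274 0.3398 0.07  ]
 [0.5463 0.2918 0.07  ]]
[[0.3971 0.2319 0.07  ]
 [0.379  0.281  0.07  ]
 [0.528  0.3374 0.07  ]
 [0.5444 0.2887 0.07  ]]
carton hx hy [ 0.7161  0.0606 -0.1145] [0.0005 0.0005]
carton lx hy [ 0.5015  0.0305 -0.1066] [0.0098 0.0098]
[[ 0.7667 -0.2701 -0.114 ]
 [ 0.5359 -0.3097 -0.114 ]
 [ 0.4839  0.027  -0.114 ]
 [ 0.716   0.0613 -0.114 ]] mean [ 0.6256 -0.1229 -0.114 ]
truck yaw 8.74675434583584
button [ 0.5027 -0.145   0.0441] [0.0006 0.0006]
bar hy end [ 0.4665 -0.0237  0.0435] [0.003 0.003]
s stapler [[0.6853 0.3222 0.03  ]]
s pen_mug [[0.5863 0.4704 0.03  ]]
s tape_roll [[0.4641 0.5325 0.03  ]]
d stapler [[ 0.4867 -0.1449  0.03  ]]
d pen_mug [[0.6235 0.4937 0.03  ]]
d tape_roll [[0.4502 0.5162 0.03  ]]
```

Everything agrees with the text: parcel top at 0.069, carton top at −0.1145, button at 0.044, and sizes within 5 mm. Next: grasp the parcel.

```bash
cat > g.py <<'E'
from h import *
np.set_printoptions(precision=3,suppress=True)
py=np.radians(20.5); ty=np.radians(8.75)
pc=np.array([.4617,.2865]); load=np.array([.6256,-.1229]); Rt=np.array([[np.cos(ty),-np.sin(ty)],[np.sin(ty),np.cos(ty)]])
place=load+Rt@[.025,.02]; grip=np.array([.4835,-.1445])
qp=[down(py+s*np.pi/2) for s in(1,-1)]; ql=[down(ty+s*np.pi/2) for s in(1,-1)]; qg=[down(ty+s*np.pi) for s in(0,1)]
if __name__=='__main__':
    for i in(0,1):
        for n,xy,z,q in(('p',pc,.026,qp),('pl',place,-.086,ql),('g',grip,.021,qg),('gt',grip,.265,qg)):
            r=manip.ik([*xy,z],q[i]); print(i,n,None if r is None else np.array(r))
E
python3 g.py
```

```text
0 p [ 0.925 -0.036 -0.37   0.    -1.237 -2.138]
0 pl [ 0.152  0.363 -0.142  0.    -1.066 -1.571]
0 g None
0 gt None
1 p [ 0.925 -0.036 -0.37   0.    -1.237  1.003]
1 pl [ 0.152  0.363 -0.142  0.    -1.066  1.571]
1 g [ 0.11  -0.14  -0.476  0.    -1.234  0.043]
1 gt [ 0.11  -0.208 -0.087  0.    -1.692  0.043]
```

Run:
```python
from g import *
q=qp[1]
manip.movep([*pc,.20],q)
st=manip.sense(); p=manip.get_image('wrist'); save(p,'pics/w1.png'); T=cam(p,st)
print('expected corners',proj(p,T,[[.3968,.2335,.07],[.378,.283,.07],[.5277,.3385,.07],[.5450,.290,.07]]))
print(st['time'],[b for b in manip.boxes_of(p,'parcel_center')])
```

```text
expected corners [[346.024 262.636]
 [292.741 262.882]
 [288.904  94.14 ]
 [349.017  95.093]]
4.475 [{'box': [287.1, 94.6, 354.3, 265.5], 'conf': 0.84}, {'box': [2.2, 52.9, 11.4, 86.2], 'conf': 0.69}, {'box': [181.7, 0.0, 218.7, 6.9], 'conf': 0.42}]
```

View pics/w1.png

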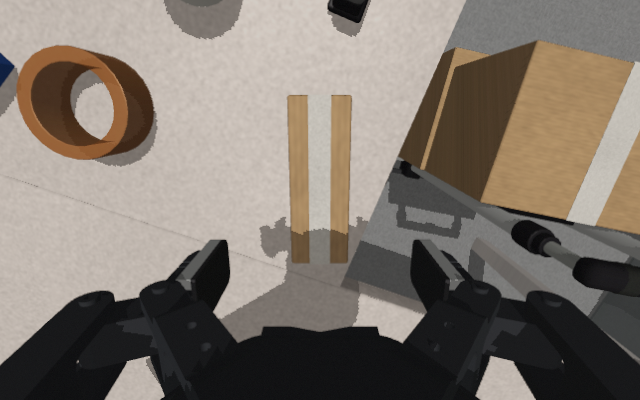

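The wrist view shows the parcel top at columns 288–351, rows 95–263, within about 3 px of the prediction, and centred between the fingers. Now I'll grasp, carry and lower until contact.

Run:
```python
from g import *
q=qp[1]
manip.move_l([*pc,.027],q,feed=.12)
manip.set_gripper(0.0,35)
s=manip.sense(); print(s['opening'],s['gripper_force'],s['tool_pos'])
manip.move_l([*pc,.20],q,feed=.12)
s=manip.sense(); print(s['opening'],s['gripper_force'],s['force'])
manip.movep([*place,.15],ql[1])
manip.move_l([*place,-.07],ql[1],feed=.12)
hit=manip.move_l([*place,-.095],ql[1],feed=.03,force_limit=4)
s=manip.sense(); print(hit,s['time'],s['tool_pos'],s['opening'],s['force'])
```

```text
0.055591781140058784 39.1037517786026 [0.462 0.287 0.028]
0.05560558682228977 38.51073861122131 [ 0.489  0.101 -4.296]
True 12.2917 [ 0.647 -0.099 -0.087] 0.055834898062923195 [ 0.612 -0.103  4.064]
```

Contact came at −0.087, exactly the expected height. Release, retreat and check.

Run:
```python
from g import *
manip.set_gripper(.085); manip.sleep(.2)
manip.move_l([*place,.12],feed=.15)
manip.movep([*grip,.16],qg[1])
st=manip.sense(); p=manip.get_image('wrist'); T=cam(p,st)
b=grip; X=[[*(b+Rt@[0,y]),.055] for y in(-.125,0,.125)]+[[*(b+Rt@[.0195,0]),.04]]
print(st['time'],proj(p,T,X),[ (x['box'],x['conf']) for k in('grip_center','release') for x in manip.boxes_of(p,k)[:2]])
q=manip.get_image('side'); 
im=np.vstack([p['image'][:,80:560],q['image'][200:400,80:560]]); cv2.imwrite('pics/w2.png',im[:,:,::-1])
```

```text
15.8083 [[320.073  28.632]
 [319.72  192.224]
 [319.447 318.76 ]
 [297.87  187.815]] [([292.5, 29.3, 340.1, 314.8], 0.67), ([292.0, 162.5, 302.4, 210.6], 0.96)]
```

View pics/w2.png

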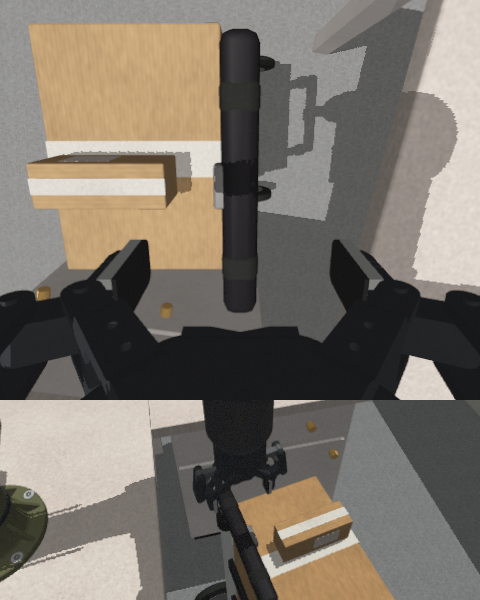

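The parcel stands upright well inside the carton top (crop 28–165, 150–208). The bar (column 320) and button (row 187) lie within 2 px of the prediction. Now I'll grip the bar and draw it up.

Run:
```python
from g import *
g=grip+Rt@[.0005,0]; q=qg[1]
print(manip.move_l([*g,.021],q,feed=.1,force_limit=12))
manip.set_gripper(0,90); manip.sleep(.3)
s=manip.sense(); print(s['opening'],s['gripper_force'],s['tool_pos'],s['force'])
for z in(.04,.08,.141,.16,.20,.255):
    h=manip.move_l([*g,z],q,feed=.06,force_limit=50)
    s=manip.sense(); print(h,z,s['time'],s['opening'],s['tool_pos'],s['force'],s['torque'])
    if h: break
```

```text
False
0.03140439423145953 90.54794669151306 [ 0.484 -0.145  0.022] [-5.018  1.752  7.339]
False 0.04 18.8583 0.031010186973930595 [ 0.484 -0.144  0.04 ] [ 1.227 -0.892 -1.361] [-0.328 -1.06   0.213]
False 0.08 19.675 0.03139179091886635 [ 0.484 -0.144  0.08 ] [ 2.039 -2.399 -1.68 ] [-0.465 -1.492  0.18 ]
False 0.141 20.8417 0.031167432487754526 [ 0.484 -0.144  0.141] [ 4.538 -2.498 -3.089] [-0.67  -2.158  0.226]
False 0.16 21.3083 0.030778437445157184 [ 0.484 -0.144  0.16 ] [ 5.169 -3.16  -4.414] [-0.862 -2.483  0.166]
False 0.2 22.125 0.030914295643114334 [ 0.484 -0.144  0.199] [ 6.691 -4.884 -7.995] [-1.307 -3.002  0.256]
False 0.255 23.1917 0.030845210870831512 [ 0.484 -0.144  0.253] [ 5.683 -4.796 -9.217] [-1.445 -3.092  0.265]
```

Run:
```python
from g import *
g=grip+Rt@[.0005,0]; q=qg[1]
h=manip.move_l([*g,.272],q,feed=.03,force_limit=20); manip.sleep(.4)
s=manip.sense(); print(h,s['time'],s['opening'],s['tool_pos'],s['force'])
a=manip.get_image('scene');b=manip.get_image('side')
T=cam(a); gz=s['tool_pos'][2]+.0187; print(proj(a,T,[[*(grip+Rt@[0,y]),gz] for y in(-.125,0,.125)]))
print([(x['box'],x['conf']) for x in manip.boxes_of(a,'grip_center')[:2]])
im=np.hstack([cv2.resize(a['image'][50:290,140:320],None,fx=2.2,fy=2.2),cv2.resize(b['image'][160:400,220:400],None,fx=2.2,fy=2.2)])
cv2.imwrite('pics/f.png',im[:,:,::-1])
```

```text
True 24.0333 0.0308366504160571 [ 0.484 -0.144  0.262] [-4.239 -3.778 -2.806]
[[199.464  84.86 ]
 [230.392  89.929]
 [263.913  95.519]]
[([198.3, 81.9, 268.3, 148.4], 0.67)]
```

View pics/f.png

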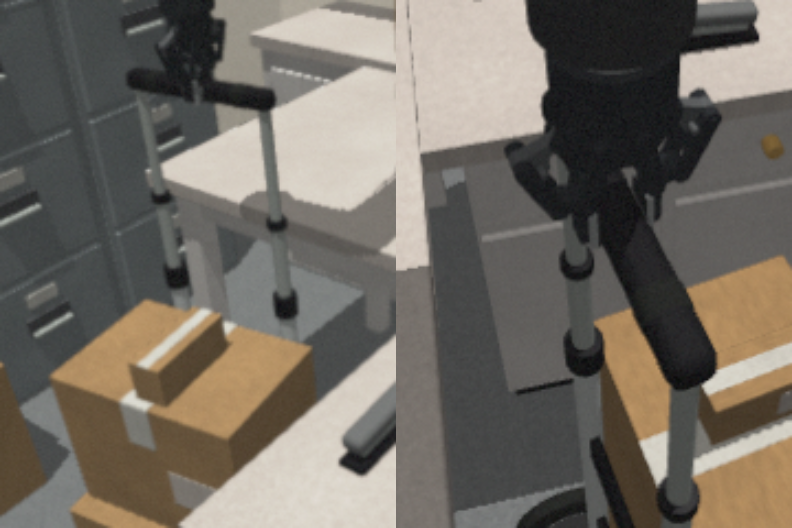

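Both stages are drawn: the bar ends at scene (198,84) and (264,94) match a 0.240 m rise, and the stop was felt. The parcel is upright on the carton. I'll add a slight upward bias and hand in.

Run:
```python
from g import *
s=manip.sense(); t=np.array(s['tool_pos'])
h=manip.move_l([*(grip+Rt@[.0005,0]),t[2]+.002],qg[1],feed=.02,force_limit=25); manip.sleep(.5)
s=manip.sense(); print(h,s['tool_pos'],s['force'],s['gripper_force'],s['opening'])
print(manip.finish_job())
```

```text
False [ 0.484 -0.144  0.263] [ 2.018 -5.492 -8.606] 100.38963261991739 0.030860789369289408
the job is handed in; nothing more can be done
None
```

The job is handed in, but `finish_job()` gave no verdict: the parcel is upright on the upper carton and released, and the handle is drawn about 0.24 m to its second stop with its middle still held in the gripper.

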